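Clear finished crystal from the cutting wheel's catch tray

ROBOT

A 6-joint arm with a two-finger parallel gripper is mounted at the origin on the work surface. World frame = base frame: x ahead of the robot, y to its left, z up, the work surface at z = 0. Lengths are in m, angles in degrees, forces in N, time in s.
With the tool pointing down it reaches from about 0.3 to 0.85 m from the base axis. Payload 5.4 kg.
Tool frame: the origin (TCP) lies between the finger pads; the fingertips stand 22 mm ahead of it and the grasp point (between the pads) lies 3 mm ahead of it; z points along the fingers, y is the line along which they close (so a half turn about z gives the same grasp; the last joint's range is limited). The gripper opens to 85 mm and grips with 20 to 120 N. Pads are 22 mm wide; open, the fingers measure 114 mm over their backs; the gripper's body (76 mm by 85 mm) begins 54 mm behind the grasp point. The pads swing forward as they close: fully open they stand 13 mm farther back than shut.
Start: joints at [-83.256, 9.076, 91.501, -0, 79.423, -12.038], TCP at [0.185, -0.544, 0.227] pointing down, gripper open.
Joint ranges: [-166.64, 166.64], [-54.1, 131.32], [10.49, 154.53], [-73.88, 253.88], [9.74, 151.15], [-171.62, 171.62]. Speed limits (degrees/s): [147.25, 147.25, 180, 180, 180, 180].

INTERFACE

Orientations are given as a 3x3 rotation matrix whose columns are the frame's x, y, z axes.
In Python, from station import manip gives the robot as it stands. The module is installed in compiled form; this text tells all that it offers.
- The arm moves only by the shell command python3 -m pendant 'ROWS' [OPENING] [FORCE]. ROWS is JSON, one flat list of numbers, 6 for each row, row after row: the shift along the world's x, y, z in m, then the turn, a rotation vector about the world's x, y, z in rad. A call has 1 to 8 rows; each row shifts and turns the commanded pose from where the row before left it; what a row does not reach is not made up. A row lasts 1/8 s, in which the tool goes at most 62.5 mm and 10.7 degrees, less where a joint would pass 70% of its speed; a pose out of reach is approached as far as the arm can. A call is refused whole if a number of a shift passes 0.0625 or a number of a turn 0.188, either way. A call with a gripper value outside its range is refused whole. OPENING is the opening, from -1 (shut) to 1 (fully open), set as the call begins (- or left out, the last holds). The fingers move at their own pace and stop on an object; FORCE is the grip in N (left out, the last holds). Time passes only in rows, so rows that do not move let the fingers close. It gives the time, the measured TCP pose, the force, the opening and the grip force at its end, in the units of the state.
- manip.read_state(): the state, without advancing time (a new reading comes with each control period).
- manip.camera(name): name is "scene" or "top" or "wrist"; returns the picture (400x640x3 uint8, blue, green, red); there is no depth.
- manip.camera_model(name): a dict with "K" (3x3 intrinsics, pixels), "R" (3x3) and "t" (3): a world point X has camera coordinates R X + t. Camera axes: x right, y down, z forward; pixel columns grow to the right and rows downward; lengths in m; the calibration is good to about 2 mm. The wrist camera is an equidistant fisheye: a pixel r from the principal point sees the ray r / f radians off the axis. A picture is of the moment at which its call begins: read the wrist's pose just before it. camera_model takes no time and is no camera call; for the wrist camera it gives the pose at the moment of the call.
- manip.close_job(): hands the job in; it is judged then, once.
Trained networks look in the newest picture that a camera, given by its name, has taken for a name from the list of things; names that differ only in an ending like _2 or _b are one class to them, and where a whole thing is asked for, a point or a joint stands for the part that bears it (a point fixed in the world has none). Each returns a list of dicts, best first, with "confidence" (0 to 1); they miss things now and then, are a little off and sometimes report something else, mostly with a low value. They report only what shows in the picture. A call takes as long as a camera call.
- manip.look_for(name, camera): "at" ([column, row] in pixels, amid what is visible of it).
- manip.tip_of(name, camera): "at" ([column, row] in pixels: a listed point, or the origin of a listed thing).
The state is a dict: "time": time; "joint_pos": joint angles; "joint_vel": joint speeds; "tau": joint torques, N m; "eef_pos": TCP position; "tcp_rot": TCP orientation; "force": force on the tool from outside, world axes, zero at the start; "torque": the same for the moment, N m; "finger_gap": finger opening in m; "gripper_force": force on a finger pad.
Only numpy, scipy, OpenCV 4.12 (cv2) and the standard library are available. Lean on these libraries where they do the work, as an engineer would, in place of code of your own. Each camera call takes 0.05 s, during which the arm holds its last target. There are 200 camera calls.

TASK

Lift the clear splash cover off the blue catch tray by its handle and lay it flat in the middle of the black rubber mat, right way up. Then gently slide the two finished crystal blocks, the blue and the amber, out of the tray's open end until both are wholly inside the yellow tote: they stay on their bases and are never picked up off the floor they slide on. Leave the dressing stone where it lies in the tray.

Things in the scene. Friction and masses are not known exactly. Their poses are not given: they have to be found in the camera images.
- cover: loose clear sheet, 284 (x) x 180 (y) x 6 mm, 0.4 kg, red stripes on its short ends, resting on the tray's rims. Origin: centre of its underside; z up. Black bridge handle on top, its bar along the cover's x: 124 long, 16 wide (y), 14 tall, bar centre 42 mm above the origin, on two feet at x = +-50 mm
- catch_tray: blue fixed tray with a pale floor, outside 284 (x) x 264 (y), rim 62 mm high, floor top 12 mm above its origin (centre of its underside); 6 mm walls on -x, +x and -y sides, no wall at its +y end (y = 132 mm). Three lanes along y, at x about -90, 0, +90 mm, hold one thing each. The cutting wheel head behind it is part of it (x 170 to 300, y -115 to 85, up to 205 mm high)
- tote: yellow fixed tote that abuts the tray's open end, axes parallel to the tray's. Outside 284 (x) x 216 (y), rim 70 mm high, walls 6 mm; no wall on its -y side (mouth at y = -108 mm). Black padded floor 9 mm above its origin (3 mm below the tray's floor); inner end wall at y = +102 mm. Origin: centre of its underside
- blue_block: finished blue cut-crystal block, square 68 x 68 mm, 38 mm tall, about 0.4 kg. Origin: centre of its underside, z up, sides parallel to its x and y
- amber_block: finished amber cut-crystal block, round, 72 mm across, 38 mm tall, bevelled above 30 mm, about 0.4 kg. Origin: centre of its underside, z up
- stone: dressing stone, grey below and brown on top, 44 (x) x 100 (y) x 26 mm, lying in one lane of the tray. Origin: centre of its underside
- mat: black rubber mat fixed on the bench, 320 (x) x 220 (y) x 4 mm. Origin: centre of its underside

How it is judged (in metres and radians):
On the way, in this order (a step that is already met when the one before it is completed fails the run):
1. the splash cover lies flat on the mat and is let go (horizontal distance between cover and mat below 0.06 m and height (world z) of cover below 0.012 m and angle between cover's own z axis and vertical below 0.08 rad and linear speed of cover below 0.02 m/s and contact force between cover and the fingers below 0.1 N), for 0.2 s.
2. both crystal blocks are wholly inside the tote (y of blue_block in the frame of tote between -0.074 and 0.1 m and x of blue_block in the frame of tote between -0.135 and 0.135 m and z of each of blue_block, amber_block in the frame of tote below 0.02 m and angle between each of blue_block, amber_block's own z axis and vertical below 0.1 rad and y of amber_block in the frame of tote between -0.074 and 0.1 m and x of amber_block in the frame of tote between -0.135 and 0.135 m), for 0.2 s.
At the end, for the whole second after the job is handed in: The cover lies flat and at rest on the mat, right way up, its centre within 60 mm of the mat's centre; both crystal blocks stand flat and at rest on the tote's floor, wholly past its mouth; the dressing stone lies in the tray within 30 mm of where it began (all of step 2 and horizontal distance between cover and mat below 0.06 m and height (world z) of cover below 0.012 m and angle between cover's own z axis and vertical below 0.08 rad and linear speed of each of cover, blue_block, amber_block, stone below 0.02 m/s and distance of stone from where it was at the start of the episode below 0.03 m); the robot touches nothing.
It fails at once if a crystal block is picked up (more than 20 mm above the tray floor) or tipped (over 0.35 rad) (z of any of blue_block, amber_block in the frame of catch_tray above 0.032 m or angle between any of blue_block, amber_block's own z axis and vertical above 0.35 rad).
It fails at once if a crystal block is handled roughly: pressed by the robot with over 20 N or shoved faster than 0.4 m/s (contact force between any of blue_block, amber_block and the arm above 20 N or contact force between any of blue_block, amber_block and the fingers above 20 N or linear speed of any of blue_block, amber_block above 0.4 m/s).
It fails at once if the dressing stone is moved more than 30 mm (distance of stone from where it was at the start of the episode above 0.03 m).
It also fails if it takes over 67 s, if anything falls off the work surface, if the arm or the gripper's body presses on something with over 40 N, if the wrist force passes 120 N, or if a joint passes its speed limit or range.

## Working session

There is one attempt and no reset: what is moved stays moved. The work goes in short steps, Python scripts to look and compute and a shell command to move; the robot and the scene stay as the last step left them, time stands still between calls to the robot, and variables do not carry over. Pictures are saved under pics/ and viewed, at most 10 in all, crops included, and the job is handed in when it is done.

```bash
mkdir -p pics; cat > h.py <<'E'
import numpy as np, cv2
from station import manip
def ray(cam,px):
    m=manip.camera_model(cam);K=np.array(m["K"]);R=np.array(m["R"]);t=np.array(m["t"])
    u=(px[0]-K[0,2])/K[0,0];v=(px[1]-K[1,2])/K[1,1]
    if cam=="wrist":
        r=np.hypot(u,v);s=np.sin(r)/r if r>1e-9 else 1;d=np.array([u*s,v*s,np.cos(r)])
    else: d=np.array([u,v,1.])
    return -R.T@t,R.T@d
def at_z(cam,px,z):
    o,d=ray(cam,px);return o+d*(z-o[2])/d[2]
def proj(cam,X):
    m=manip.camera_model(cam);c=np.array(m["R"])@X+np.array(m["t"]);p=np.array(m["K"])@c;return p[:2]/p[2]
E
python3 - <<'E'
from h import *
ims=[]
for c in ["top","scene"]:
    im=manip.camera(c);cv2.imwrite(f"pics/{c}0.png",im)
    for n in ["cover","catch_tray","tote","blue_block","amber_block","stone","mat"]:
        z={"cover":.062,"blue_block":.012,"amber_block":.012,"stone":.012}.get(n,0)
        print(c,n,[(np.round(r["at"]),round(r["confidence"],2),np.round(at_z(c,r["at"],z),3)) for r in manip.tip_of(n,c)[:2]])
    print(np.round(ray(c,(320,200)),2))
E
```

```text
top cover [(array([344., 213.]), 0.93, array([ 0.532, -0.109,  0.062]))]
top catch_tray []
top tote [(array([225., 210.]), 0.89, array([0.542, 0.172, 0.   ]))]
top blue_block []
top amber_block []
top stone []
top mat [(array([472., 225.]), 0.75, array([ 0.503, -0.415,  0.   ]))]
[[ 0.51 -0.07  1.03]
 [ 0.05  0.02 -1.  ]]
scene cover [(array([317., 194.]), 0.79, array([ 0.532, -0.119,  0.062]))]
scene catch_tray [(array([322., 218.]), 0.95, array([ 0.539, -0.086,  0.   ]))]
scene tote [(array([379., 291.]), 0.94, array([0.54 , 0.163, 0.   ]))]
scene blue_block []
scene amber_block [(array([296., 234.]), 0.6, array([ 0.627, -0.074,  0.012]))]
scene stone [(array([350., 201.]), 0.37, array([ 0.448, -0.088,  0.012]))]
scene mat [(array([267., 142.]), 0.72, array([ 0.523, -0.425,  0.   ]))]
[[ 0.9   0.48  0.91]
 [-0.33 -0.53 -0.78]]
```

View pics/top0.png

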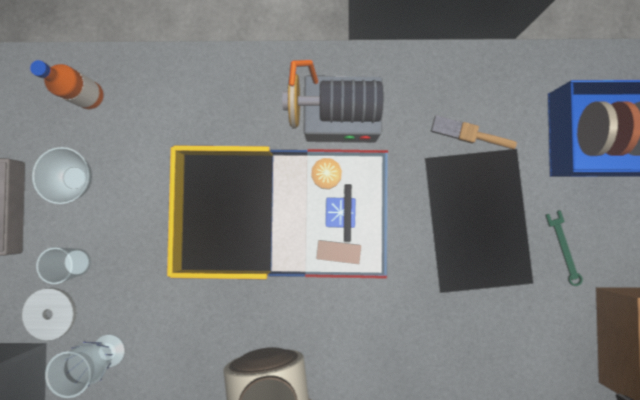

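View pics/scene0.png

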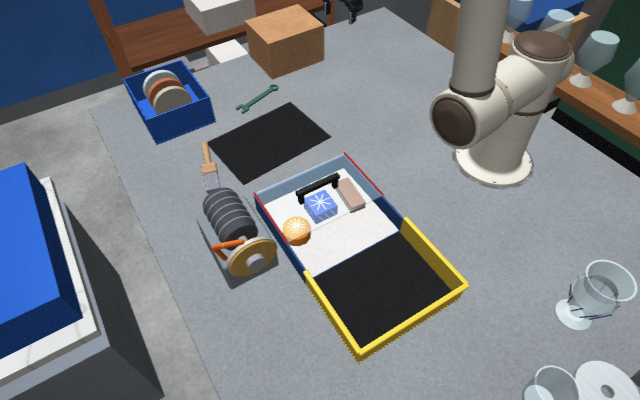

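The top view shows the tote mouth at about column 272, the handle bar at (348, 184–241), and the mat corners at (426,158), (518,150), (533,283) and (440,292). Under the cover are amber (326,173), blue (341,212) and the stone (338,251). The scene view agrees, with the lanes along world y and the wheel on the +x side.

```bash
python3 - <<'E'
from h import *
im=cv2.imread("pics/top0.png");s=manip.read_state()
print(np.round(s["tcp_rot"],3).tolist(),np.round(s["eef_pos"],4),s["finger_gap"],s["force"])
g=im.max(2)
def blob(mask,x0,x1,y0,y1):
    m=np.zeros_like(mask);m[y0:y1,x0:x1]=mask[y0:y1,x0:x1]
    n,l,st,c=cv2.connectedComponentsWithStats(m.astype(np.uint8))
    k=1+st[1:,4].argmax();ys,xs=np.where(l==k)
    return cv2.minAreaRect(np.c_[xs,ys].astype(np.float32)),c[k]
hs=im.astype(int)
for nm,mk,box,z in [("handle",g<70,(320,375,165,265),.111),("mat",g<45,(410,550,130,310),.004),
  ("amber",hs[:,:,2]-hs[:,:,0]>50,(300,350,153,195),.05),("blue",hs[:,:,0]-hs[:,:,2]>40,(315,375,190,235),.05),
  ("stone",hs[:,:,2]-hs[:,:,0]>20,(310,370,235,268),.038)]:
    r,c=blob(mk,*box);P=np.array([at_z("top",p,z)[:2] for p in cv2.boxPoints(r)])
    e=P[1]-P[0];f=P[2]-P[1]
    print(nm,np.round(c,1),"centre",np.round(P.mean(0),4),"sizes",np.round([np.hypot(*e),np.hypot(*f)],4),"ang",np.round(np.degrees(np.arctan2([e[1],f[1]],[e[0],f[0]])),1))
# tray wall / tote corners
for px,z in [((386,151),.068),((386,276),.068),((168,276),.07),((175,147),.07),((272,155),.009),((272,273),.009)]: print(px,np.round(at_z("top",px,z),4))
E
```

```text
[[0.947, 0.322, -0.0], [0.322, -0.947, -0.0], [-0.0, 0.0, -1.0]] [ 0.1851 -0.5444  0.2273] 0.08517095398823332 [ 0.55782685  1.31620333 -0.25953993]Traceback (most recent call last):
  File "<stdin>", line 14, in <module>
  File "<stdin>", line 8, in blob
ValueError: attempt to get argmax of an empty sequence
```

```bash
python3 - <<'E'
from h import *
im=cv2.imread("pics/top0.png");g=im.max(2);hs=im.astype(int)
print(im.shape,im[213,335:360].tolist()[8:20],im[225,480],im[173,326])
def blob(mask,x0,x1,y0,y1):
    m=np.zeros(mask.shape,np.uint8);m[y0:y1,x0:x1]=mask[y0:y1,x0:x1]
    n,l,st,c=cv2.connectedComponentsWithStats(m)
    k=1+st[1:,4].argmax();ys,xs=np.where(l==k)
    return cv2.minAreaRect(np.c_[xs,ys].astype(np.float32)),c[k]
for nm,mk,box,z in [("handle",g<90,(320,375,165,265),.111),("mat",g<60,(410,550,130,310),.004),
  ("amber",hs[:,:,2]-hs[:,:,0]>50,(300,350,153,195),.05),("blue",hs[:,:,0]-hs[:,:,2]>40,(315,375,190,235),.05),
  ("stone",hs[:,:,2]-hs[:,:,0]>20,(310,370,235,268),.038)]:
  try:
    r,c=blob(mk,*box);P=np.array([at_z("top",p,z)[:2] for p in cv2.boxPoints(r)])
    e=P[1]-P[0];f=P[2]-P[1]
    print(nm,np.round(c,1),"centre",np.round(P.mean(0),4),"sizes",np.round([np.hypot(*e),np.hypot(*f)],4),"ang",np.round(np.degrees(np.arctan2([e[1],f[1]],[e[0],f[0]])),1))
  except ValueError as x: print(nm,x)
for px,z in [((386,151),.068),((386,276),.068),((168,276),.07),((175,147),.07),((272,155),.009),((272,273),.009)]: print(px,np.round(at_z("top",px,z),4))
E
```

```text
(400, 640, 3) [[194, 168, 153], [134, 115, 109], [96, 90, 90], [89, 86, 87], [90, 89, 89], [93, 92, 93], [94, 91, 92], [126, 111, 106], [191, 153, 137], [224, 178, 157], [227, 170, 148], [221, 162, 143]] [49 48 48] [212 234 230]
handle [346.7 191.9] centre [ 0.5747 -0.115 ] sizes [0.0319 0.0064] ang [ -0.3 -90.2]
mat [483.1 221.3] centre [ 0.5158 -0.4282] sizes [0.2134 0.313 ] ang [ -83.5 -174.7]
amber [326.2 172.8] centre [ 0.6234 -0.0704] sizes [0.066  0.0684] ang [-90.3 179.7]
blue [334.2 212. ] centre [ 0.5337 -0.0882] sizes [0.0385 0.0656] ang [-90.2 179.7]
stone [338.5 251.8] centre [ 0.4444 -0.0969] sizes [0.0424 0.0977] ang [ -7. -97.]
(386, 151) [ 0.67   -0.2034  0.068 ]
(386, 276) [ 0.393  -0.2007  0.068 ]
(168, 276) [0.3942 0.2806 0.07  ]
(175, 147) [0.6811 0.2685 0.07  ]
(272, 155) [0.6714 0.0588 0.009 ]
(272, 273) [0.3931 0.0583 0.009 ]
```

```bash
python3 -m pendant '[0.0348,0.0428,0,0,0,-0.082, 0.0348,0.0428,0,0,0,-0.082, 0.0348,0.0428,0,0,0,-0.082, 0.0348,0.0428,0,0,0,-0.082, 0.0348,0.0428,0,0,0,0, 0.0348,0.0428,0,0,0,0, 0.0348,0.0428,0,0,0,0, 0.0348,0.0428,0,0,0,0]' 1 30
python3 -m pendant '[0.0348,0.0428,0,0,0,0, 0.0348,0.0428,0,0,0,0, 0,0,-0.02,0,0,0, 0,0,0,0,0,0, 0,0,0,0,0,0]'
python3 - <<'E'
from h import *
s=manip.read_state();print(np.round(s["tcp_rot"],3).tolist(),np.round(s["eef_pos"],4),s["force"])
im=manip.camera("wrist");cv2.imwrite("pics/w1.png",im);K=np.array(manip.camera_model("wrist")["K"]);print(K)
for n in ["cover","stone","blue_block"]:
  print(n,[(r["at"],r["confidence"],at_z("wrist",r["at"],.062)) for r in manip.tip_of(n,"wrist")[:1]])
E
```

```text
time: 1.8
eef_pos: [0.4645, -0.2005, 0.2276]
tcp_rot: [[1.0, -0.0, 0.001], [-0.0, -1.0, -0.001], [0.001, 0.001, -1.0]]
force: [0.2, -0.6, -0.4]
finger_gap: 0.0854
gripper_force: 0.0
time: 2.42
eef_pos: [0.5331, -0.1169, 0.2078]
tcp_rot: [[1.0, -0.001, 0.0], [-0.001, -1.0, -0.0], [0.0, 0.0, -1.0]]
force: [-0.6, 0.0, 0.5]
finger_gap: 0.0855
gripper_force: 0.0
[[1.0, -0.001, 0.0], [-0.001, -1.0, -0.0], [0.0, 0.0, -1.0]] [ 0.5331 -0.1169  0.2078] [-0.59551573  0.0199631   0.49545002]
[[309.70691629   0.         321.15219931]
 [  0.         309.70691629 201.73264499]
 [  0.           0.           1.        ]]
cover [([322.2, 188.8], 0.62, array([ 0.53280763, -0.11833744,  0.062     ]))]
stone []
blue_block [([113.8, 178.8], 0.28, array([0.54718835, 0.11842216, 0.062     ]))]
```

View pics/w1.png

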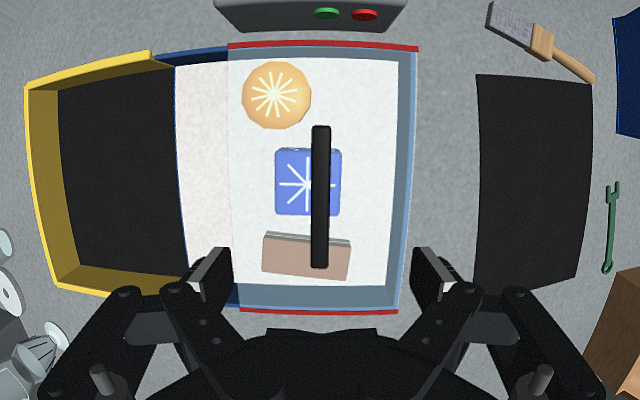

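The wrist view shows the handle bar at columns 311–330 and rows 126–268, centred between the fingers. Blue is at about (308,182), amber at (277,95) and the stone at (306,256).

```bash
python3 - <<'E'
from h import *
for n,p,z in [("h1",(321,126),.111),("h2",(319.5,268),.111),("bl",(275,215),.05),("br",(340,214),.05),("tl",(276,149),.05),("tr",(341,150),.05),("aL",(241,95),.042),("aR",(311,95),.042),("aT",(276,61),.042),("aB",(276,129),.042),("m1",(478,75),.004),("m2",(591,83),.004),("m3",(577,274),.004),("m4",(476,297),.004)]: print(n,np.round(at_z("wrist",p,z),4))
E
python3 -m pendant '[0,0,-0.05,0,0,0, 0,0,-0.03,0,0,0, 0,0,-0.0208,0,0,0, 0,0,0,0,0,0]' 1 40
python3 -m pendant '[0,0,0,0,0,0, 0,0,0,0,0,0, 0,0,0,0,0,0, 0,0,0,0,0,0, 0,0,0,0,0,0, 0,0,0,0,0,0]' -1 40
```

```text
h1 [ 0.5942 -0.1172  0.111 ]
h2 [ 0.4724 -0.1156  0.111 ]
bl [ 0.5024 -0.069   0.05  ]
br [ 0.5034 -0.1366  0.05  ]
tl [ 0.5709 -0.0724  0.05  ]
tr [ 0.5695 -0.1369  0.05  ]
aL [ 0.6271 -0.0357  0.042 ]
aR [ 0.6246 -0.1072  0.042 ]
aT [ 0.6608 -0.0721  0.042 ]
aB [ 0.5906 -0.0717  0.042 ]
m1 [ 0.6639 -0.3086  0.004 ]
m2 [ 0.6886 -0.5237  0.004 ]
m3 [ 0.3742 -0.5594  0.004 ]
m4 [ 0.3592 -0.3442  0.004 ]
time: 3.12
eef_pos: [0.5318, -0.1162, 0.1051]
tcp_rot: [[1.0, -0.001, -0.003], [-0.001, -1.0, 0.001], [-0.003, -0.001, -1.0]]
force: [-0.3, -0.7, -0.2]
finger_gap: 0.0852
gripper_force: 0.0
time: 3.88
eef_pos: [0.5336, -0.1165, 0.1071]
tcp_rot: [[1.0, -0.0, 0.001], [-0.0, -1.0, -0.0], [0.001, 0.0, -1.0]]
force: [-0.5, 0.8, 3.9]
finger_gap: -0.0001
gripper_force: 1.9
```

The fingers shut fully, so I'm checking.

```bash
python3 - <<'E'
from h import *
im=manip.camera("wrist");sc=manip.camera("scene")
c=cv2.resize(sc[100:300,220:440],None,fx=2,fy=2)
o=np.zeros((400,800,3),np.uint8);o[:,:440]=c;o[:,440:]=im[:,140:500];cv2.imwrite("pics/c2.png",o)
s=manip.read_state();print(s["finger_gap"],s["gripper_force"],s["force"])
E
```

```text
0.0001002349298631841 2.3509174212813377 [-0.04701531  0.58732828  6.28935255]
```

View pics/c2.png

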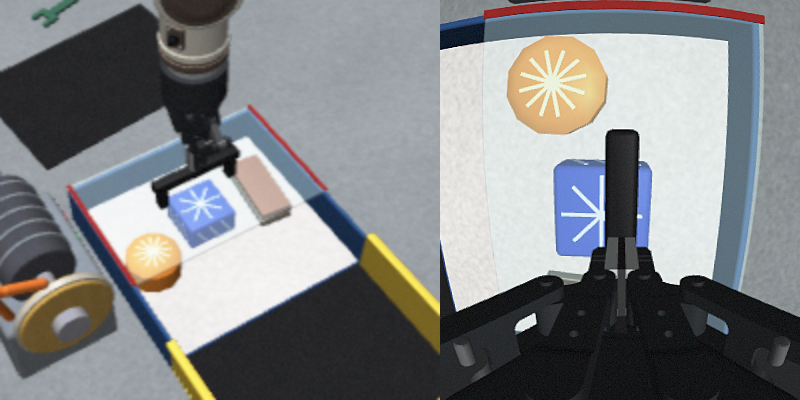

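The scene suggests the closed tips sit on or above the bar: upward force is 6 N and the gap is 0. I'll reopen, go lower and close in steps.

```bash
python3 -m pendant '[0,0,0.012,0,0,0, 0,0,0,0,0,0, 0,0,0,0,0,0, 0,0,0,0,0,0, 0,0,0,0,0,0]' 1 40
python3 - <<'E'
from h import *
im=manip.camera("wrist");print(np.round(manip.read_state()["eef_pos"],4),manip.read_state()["finger_gap"],manip.read_state()["force"])
cv2.imwrite("pics/w3.png",im)
print([(r["at"],r["confidence"],at_z("wrist",r["at"],.062)) for r in manip.tip_of("cover","wrist")[:1]])
E
```

```text
time: 4.6
eef_pos: [0.5329, -0.1163, 0.1182]
tcp_rot: [[1.0, -0.0, -0.001], [-0.0, -1.0, 0.0], [-0.001, -0.0, -1.0]]
force: [-0.3, 0.4, -0.5]
finger_gap: 0.085
gripper_force: 0.0
[ 0.533  -0.1163  0.1183] 0.08513413634548381 [-0.20799883  0.13457752 -0.12110811]
[([323.4, 217.6], 0.92, array([ 0.53205904, -0.11796574,  0.062     ]))]
```

View pics/w3.png

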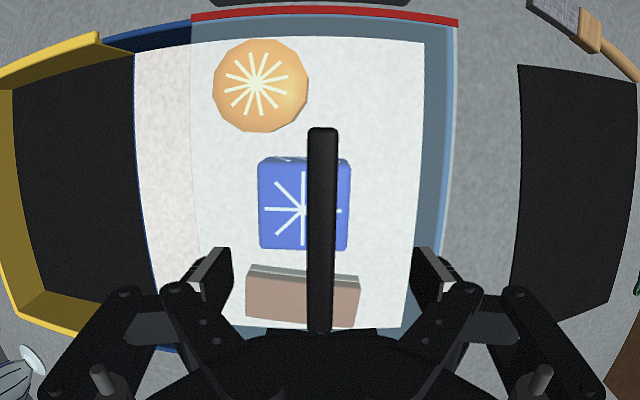

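```bash
python3 -m pendant '[0,0,-0.012,0,0,0, 0,0,-0.0085,0,0,0, 0,0,0,0,0,0]' 1 40
python3 -m pendant '[0,0,0,0,0,0, 0,0,0,0,0,0, 0,0,0,0,0,0]' -1 40
python3 -m pendant '[0,0,0,0,0,0, 0,0,0,0,0,0, 0,0,0,0,0,0]'
```

```text
time: 5.08
eef_pos: [0.5321, -0.1159, 0.0965]
tcp_rot: [[1.0, -0.0, -0.003], [-0.0, -1.0, 0.001], [-0.003, -0.001, -1.0]]
force: [0.1, 0.5, -0.7]
finger_gap: 0.0853
gripper_force: 0.0
time: 5.45
eef_pos: [0.5333, -0.1165, 0.0983]
tcp_rot: [[1.0, -0.0, 0.001], [-0.0, -1.0, -0.0], [0.001, 0.0, -1.0]]
force: [-1.3, -0.8, -0.6]
finger_gap: 0.032
gripper_force: 0.0
time: 5.82
eef_pos: [0.5333, -0.1164, 0.0984]
tcp_rot: [[1.0, -0.0, 0.001], [-0.0, -1.0, -0.0], [0.001, 0.0, -1.0]]
force: [-0.1, 0.9, 3.1]
finger_gap: 0.015
gripper_force: 40.8
```

Gripped: gap 15 mm, 40 N. Lifting.

```bash
python3 -m pendant '[0,0,0.01,0,0,0, 0,0,0.02,0,0,0, 0,0,0.03,0,0,0, 0,0,0.03,0,0,0, 0,0,0.01,0,0,0, 0,0,0,0,0,0]' - 60
python3 - <<'E'
from h import *
s=manip.read_state();print(s["force"],s["torque"],s["finger_gap"],s["eef_pos"])
im=manip.camera("scene");cv2.imwrite("pics/s4.png",im[60:360,150:500])
E
```

```text
time: 6.58
eef_pos: [0.533, -0.1164, 0.1978]
tcp_rot: [[1.0, -0.0, -0.0], [-0.0, -1.0, -0.0], [-0.0, 0.0, -1.0]]
force: [-0.1, -0.1, -3.8]
finger_gap: 0.0142
gripper_force: 59.6
[-0.06236054 -0.05649065 -3.75282529] [-0.04404724  0.03198263  0.04449489] 0.014181589395195133 [ 0.53298064 -0.11637048  0.19776923]
```

View pics/s4.png

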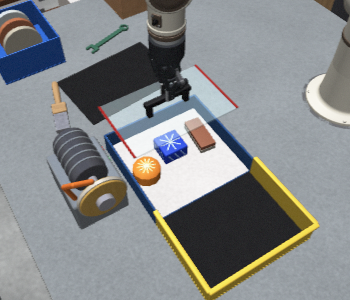

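```bash
python3 -m pendant '[-0.001,-0.02,0,0,0,0.013, -0.002,-0.044,0,0,0,0.013, -0.002,-0.044,0,0,0,0.013, -0.002,-0.044,0,0,0,0.013, -0.002,-0.044,0,0,0,0.013, -0.002,-0.044,0,0,0,0.013, -0.002,-0.044,0,0,0,0.013, -0.002,-0.0305,0,0,0,0.014]'
python3 -m pendant '[0,0,0,0,0,0, 0,0,-0.05,0,0,0, 0,0,-0.05,0,0,0, 0,0,-0.03,0,0,0, 0,0,-0.015,0,0,0, 0,0,0,0,0,0]'
python3 -m pendant '[0,0,-0.006,0,0,0, 0,0,-0.006,0,0,0, 0,0,0,0,0,0]'
python3 - <<'E'
from h import *
im=manip.camera("scene");print([(r["confidence"],at_z("scene",r["at"],.004)) for r in manip.tip_of("cover","scene")[:1]])
E
```

```text
time: 7.62
eef_pos: [0.5168, -0.432, 0.1951]
tcp_rot: [[0.995, 0.104, -0.003], [0.104, -0.995, 0.003], [-0.002, -0.003, -1.0]]
force: [0.2, 0.1, -4.0]
finger_gap: 0.0138
gripper_force: 59.6
time: 8.38
eef_pos: [0.5176, -0.4296, 0.0516]
tcp_rot: [[0.994, 0.105, -0.002], [0.105, -0.994, 0.002], [-0.002, -0.003, -1.0]]
force: [1.2, -0.2, -4.0]
finger_gap: 0.0138
gripper_force: 59.7
time: 8.75
eef_pos: [0.518, -0.4307, 0.0409]
tcp_rot: [[0.995, 0.105, -0.0], [0.105, -0.995, 0.0], [-0.0, -0.0, -1.0]]
force: [-0.1, 0.2, -2.1]
finger_gap: 0.0139
gripper_force: 59.7
[(0.9, array([ 0.51611094, -0.44041838,  0.004     ]))]
```

Touching down (weight is transferring). One more mm, then release and rise.

```bash
python3 -m pendant '[0,0,-0.0015,0,0,0, 0,0,0,0,0,0]'
python3 -m pendant '[0,0,0,0,0,0, 0,0,0,0,0,0, 0,0,0,0,0,0, 0,0,0,0,0,0, 0,0,0,0,0,0]' 1 40
python3 -m pendant '[0,0,0.03,0,0,0, 0,0,0.06,0,0,0, 0,0.03,0.05,0,0,0.18, 0,0.05,0.03,0,0,0.18, 0,0.05,0,0,0,0.18, 0,0.05,0,0,0,0.18, 0,0,0,0,0,0.18, 0,0,0,0,0,0.18]'
python3 - <<'E'
from h import *
s=manip.read_state();print(np.round(s["joint_pos"],0),np.round(s["eef_pos"],4),np.round(s["tcp_rot"],3).tolist())
for c in ["wrist","scene"]:
  im=manip.camera(c);cv2.imwrite(f"pics/{c}5.png",im)
  for n,z in [("cover",.004),("mat",0),("blue_block",.012),("amber_block",.012),("stone",.012)]:
    print(c,n,[(r["confidence"],np.round(at_z(c,r["at"],z),4)) for r in manip.tip_of(n,c)[:1]])
E
```

```text
time: 9.1
eef_pos: [0.5184, -0.4313, 0.0405]
tcp_rot: [[0.995, 0.105, 0.001], [0.105, -0.995, -0.001], [0.001, 0.001, -1.0]]
force: [-0.8, 1.7, 1.9]
finger_gap: 0.014
gripper_force: 60.4
time: 9.72
eef_pos: [0.5181, -0.4309, 0.0395]
tcp_rot: [[0.995, 0.105, 0.0], [0.105, -0.995, -0.0], [0.0, 0.0, -1.0]]
force: [-0.5, 0.5, 0.3]
finger_gap: 0.0853
gripper_force: 0.0
time: 10.72
eef_pos: [0.5182, -0.25, 0.2097]
tcp_rot: [[0.37, 0.929, 0.0], [0.929, -0.37, -0.0], [-0.0, 0.0, -1.0]]
force: [-0.9, 0.1, -0.6]
finger_gap: 0.0851
gripper_force: 0.0
[-38.  10.  93.  -0.  77. -16.] [ 0.5182 -0.25    0.2097] [[0.37, 0.929, 0.0], [0.929, -0.37, -0.0], [-0.0, 0.0, -1.0]]
wrist cover [(0.79, array([ 0.5159, -0.4351,  0.004 ]))]
wrist mat []
wrist blue_block []
wrist amber_block [(0.96, array([ 0.6282, -0.0739,  0.012 ]))]
wrist stone [(0.7, array([ 0.447 , -0.0964,  0.012 ]))]
scene cover [(0.9, array([ 0.5151, -0.4376,  0.004 ]))]
scene mat []
scene blue_block [(0.97, array([ 0.5194, -0.1105,  0.012 ]))]
scene amber_block [(0.74, array([ 0.63  , -0.0785,  0.012 ]))]
scene stone [(0.69, array([ 0.4389, -0.0871,  0.012 ]))]
```

View pics/wrist5.png

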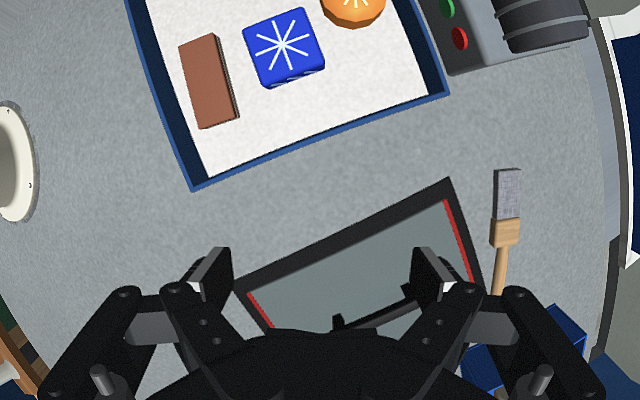

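The cover lies flat inside the mat, with margins visible on all sides. Next: turn the tool so the two half-open fingers straddle world x, and go down behind the blue block.

```bash
python3 -m pendant '[0.006,0.03,0,0,0,0.126, 0.006,0.03,0,0,0,0.126, 0.006,0.025,0,0,0,0.127, 0,0,-0.04,0,0,0, 0,0,-0.04,0,0,0, 0,0,0,0,0,0, 0,0,0,0,0,0]' -0.18 20
python3 - <<'E'
from h import *
s=manip.read_state();print(np.round(s["eef_pos"],4),s["finger_gap"])
im=manip.camera("wrist");cv2.imwrite("pics/w6.png",im)
for n in ["blue_block","amber_block","stone","catch_tray","tote"]:
    print(n,[(r["confidence"],np.round(at_z("wrist",r["at"],.012),4)) for r in manip.tip_of(n,"wrist")[:1]])
E
```

```text
time: 12.2
eef_pos: [0.537, -0.1665, 0.1312]
tcp_rot: [[0.007, 1.0, 0.002], [1.0, -0.007, -0.001], [-0.001, 0.002, -1.0]]
force: [-0.3, 0.4, -0.3]
finger_gap: 0.0348
gripper_force: 0.0
[ 0.537  -0.1665  0.1312] 0.03477744495109751
blue_block [(0.77, array([ 0.5347, -0.1018,  0.012 ]))]
amber_block [(0.72, array([ 0.6279, -0.0725,  0.012 ]))]
stone [(0.77, array([ 0.4436, -0.0954,  0.012 ]))]
catch_tray [(0.66, array([ 0.533 , -0.0753,  0.012 ]))]
tote []
```

View pics/w6.png

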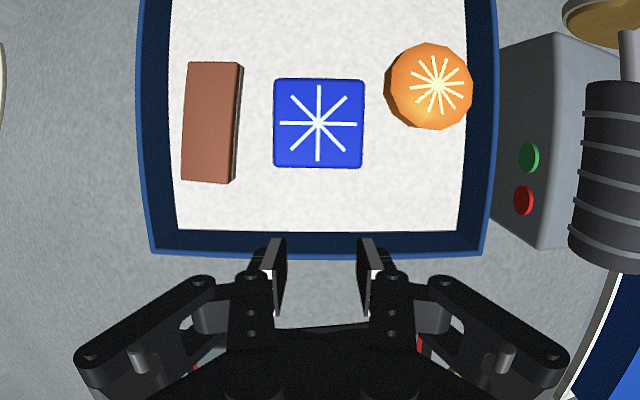

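The wrist view shows blue at (318,123), squarely ahead of the two fingertips at columns 278 and 370. Amber is at (435,87) and the stone at (210,122). Going down and starting to push slowly.

```bash
python3 -m pendant '[-0.001,0,-0.04,0,0,0.007, 0,0,-0.03,0,0,0, 0,0,-0.021,0,0,0, 0,0,0,0,0,0]'
python3 -m pendant '[0,0.005,0,0,0,0, 0,0.005,0,0,0,0, 0,0.005,0,0,0,0, 0,0.005,0,0,0,0, 0,0.005,0,0,0,0, 0,0.005,0,0,0,0, 0,0.005,0,0,0,0, 0,0.005,0,0,0,0]'
python3 - <<'E'
from h import *
im=manip.camera("wrist")
for n in ["blue_block","amber_block","stone"]:
    print(n,[(r["confidence"],np.round(at_z("wrist",r["at"],.012),4)) for r in manip.tip_of(n,"wrist")[:1]])
E
```

```text
time: 13.0
eef_pos: [0.5339, -0.1652, 0.0371]
tcp_rot: [[0.0, 1.0, -0.003], [1.0, -0.0, 0.002], [0.002, -0.003, -1.0]]
force: [0.4, 0.4, -0.7]
finger_gap: 0.0348
gripper_force: 0.0
time: 14.0
eef_pos: [0.5355, -0.126, 0.0389]
tcp_rot: [[0.0, 1.0, 0.001], [1.0, -0.0, -0.001], [-0.001, 0.001, -1.0]]
force: [0.7, -4.0, 3.0]
finger_gap: 0.0354
gripper_force: 2.1
blue_block [(0.63, array([ 0.5325, -0.0796,  0.012 ]))]
amber_block [(0.68, array([ 0.6274, -0.0706,  0.012 ]))]
stone [(0.77, array([ 0.4456, -0.096 ,  0.012 ]))]
```

Pushing steadily at about 4 N. Block centre is about TCP + 45 mm.

```bash
python3 -m pendant '[0,0.006,0,0,0,0, 0,0.009,0,0,0,0, 0,0.012,0,0,0,0, 0,0.012,0,0,0,0, 0,0.012,0,0,0,0, 0,0.012,0,0,0,0, 0,0.012,0,0,0,0, 0,0.012,0,0,0,0]'
python3 -m pendant '[0,0.012,0,0,0,0, 0,0.012,0,0,0,0, 0,0.012,0,0,0,0, 0,0.012,0,0,0,0, 0,0.012,0,0,0,0, 0,0.012,0,0,0,0, 0,0.01,0,0,0,0, 0,0.01,0,0,0,0]'
python3 -m pendant '[0,0.008,0,0,0,0, 0,0.006,0,0,0,0, 0,0.005,0,0,0,0, 0,0.004,0,0,0,0, 0,0.002,0,0,0,0, 0,0,0,0,0,0]'
python3 - <<'E'
from h import *
im=manip.camera("scene")
for c,z in [("wrist",.009),("scene",.009)]:
  manip.camera(c)
  for n in ["blue_block","amber_block","stone","tote"]:
    print(c,n,[(r["confidence"],np.round(at_z(c,r["at"],0 if n=="tote" else z),4)) for r in manip.tip_of(n,c)[:1]])
E
```

```text
time: 15.2
eef_pos: [0.535, -0.038, 0.0384]
tcp_rot: [[0.0, 1.0, -0.0], [1.0, -0.0, 0.0], [0.0, -0.0, -1.0]]
force: [-0.2, -1.3, -0.1]
finger_gap: 0.035
gripper_force: 0.9
time: 16.2
eef_pos: [0.5348, 0.0538, 0.0383]
tcp_rot: [[-0.0, 1.0, -0.001], [1.0, 0.0, 0.0], [0.0, -0.001, -1.0]]
force: [0.8, -1.8, -1.5]
finger_gap: 0.035
gripper_force: 0.9
time: 16.95
eef_pos: [0.5352, 0.0784, 0.0386]
tcp_rot: [[0.0, 1.0, 0.0], [1.0, -0.0, 0.0], [0.0, 0.0, -1.0]]
force: [-0.4, -0.3, -0.2]
finger_gap: 0.0354
gripper_force: 0.0
wrist blue_block [(0.59, array([0.5335, 0.1237, 0.009 ]))]
wrist amber_block []
wrist stone []
wrist tote [(0.76, array([0.5349, 0.167 , 0.    ]))]
scene blue_block [(0.84, array([0.5253, 0.1176, 0.009 ]))]
scene amber_block [(0.9, array([ 0.6299, -0.0827,  0.009 ]))]
scene stone [(0.73, array([ 0.4461, -0.0988,  0.009 ]))]
scene tote [(0.92, array([0.5392, 0.1664, 0.    ]))]
```

Blue is inside the tote (tote y ≈ -0.043). Now amber.

```bash
python3 -m pendant '[0,-0.015,0,0,0,0, 0,-0.01,0.05,0,0,0, 0,-0.02,0.05,0,0,0, 0.02,-0.045,0,0,0,0, 0.024,-0.045,0,0,0,0, 0.024,-0.045,0,0,0,0, 0.024,-0.048,0,0,0,0, 0,0,0,0,0,0]' -0.39
python3 - <<'E'
from h import *
s=manip.read_state();print(np.round(s["eef_pos"],4),s["finger_gap"])
im=manip.camera("wrist");cv2.imwrite("pics/w7.png",im)
for n in ["amber_block","stone"]:
    print(n,[(r["confidence"],np.round(at_z("wrist",r["at"],.012),4)) for r in manip.tip_of(n,"wrist")[:1]])
E
```

```text
time: 18.5
eef_pos: [0.6276, -0.1545, 0.1383]
tcp_rot: [[0.005, 1.0, 0.001], [1.0, -0.005, -0.001], [-0.001, 0.001, -1.0]]
force: [-1.7, 0.0, 0.2]
finger_gap: 0.0263
gripper_force: 0.0
[ 0.6276 -0.1545  0.1383] 0.026282165043732535
amber_block [(0.83, array([ 0.6245, -0.0653,  0.012 ]))]
stone [(0.92, array([ 0.4458, -0.0905,  0.012 ]))]
```

View pics/w7.png

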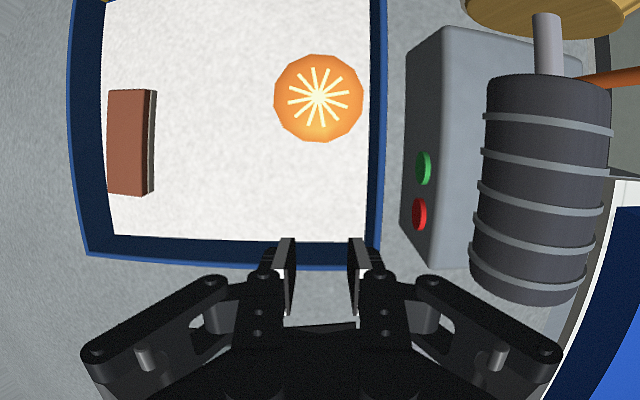

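The wrist view shows amber centred at (318,98) between the fingertips, with the wheel-head box edge at about column 405. I'll descend in steps, slightly off to -x, and watch the force.

```bash
python3 -m pendant '[-0.002,0,-0.02,0,0,0.005, 0,0,-0.02,0,0,0, 0,0,-0.015,0,0,0, 0,0,0,0,0,0]'
python3 -m pendant '[0,0,-0.015,0,0,0, 0,0,-0.015,0,0,0, 0,0,-0.014,0,0,0, 0,0,0,0,0,0]'
python3 -m pendant '[0,0.008,0,0,0,0, 0,0.006,0,0,0,0, 0,0.005,0,0,0,0, 0,0.005,0,0,0,0, 0,0.005,0,0,0,0, 0,0.005,0,0,0,0, 0,0.005,0,0,0,0, 0,0.005,0,0,0,0]'
python3 - <<'E'
from h import *
im=manip.camera("wrist")
for n in ["amber_block","stone"]:
    print(n,[(r["confidence"],np.round(at_z("wrist",r["at"],.012),4)) for r in manip.tip_of(n,"wrist")[:1]])
E
```

```text
time: 19.15
eef_pos: [0.6236, -0.1489, 0.0809]
tcp_rot: [[-0.005, 1.0, -0.004], [1.0, 0.005, 0.002], [0.002, -0.004, -1.0]]
force: [-1.3, 0.1, 0.9]
finger_gap: 0.0259
gripper_force: 0.0
time: 19.65
eef_pos: [0.6238, -0.1493, 0.0375]
tcp_rot: [[-0.005, 1.0, -0.003], [1.0, 0.005, 0.001], [0.001, -0.003, -1.0]]
force: [0.4, 0.3, -0.1]
finger_gap: 0.0261
gripper_force: 0.0
time: 20.65
eef_pos: [0.6255, -0.1065, 0.0399]
tcp_rot: [[-0.005, 1.0, 0.001], [1.0, 0.005, -0.002], [-0.002, 0.001, -1.0]]
force: [0.6, -3.8, 0.5]
finger_gap: 0.0263
gripper_force: 1.5
amber_block [(0.73, array([ 0.6242, -0.0702,  0.012 ]))]
stone [(0.66, array([ 0.4444, -0.0954,  0.012 ]))]
```

```bash
python3 -m pendant '[0,0.006,0,0,0,0, 0,0.009,0,0,0,0, 0,0.011,0,0,0,0, 0,0.011,0,0,0,0, 0,0.011,0,0,0,0, 0,0.011,0,0,0,0, 0,0.011,0,0,0,0, 0,0.011,0,0,0,0]'
python3 - <<'E'
from h import *
for c in ["wrist","scene"]:
  manip.camera(c)
  print(c,[(r["confidence"],np.round(at_z(c,r["at"],.012),4)) for r in manip.tip_of("amber_block",c)[:1]])
E
python3 -m pendant '[0,0.011,0,0,0,0, 0,0.011,0,0,0,0, 0,0.011,0,0,0,0, 0,0.011,0,0,0,0, 0,0.011,0,0,0,0, 0,0.011,0,0,0,0, 0,0.01,0,0,0,0, 0,0.008,0,0,0,0]'
python3 -m pendant '[0,0.008,0,0,0,0, 0,0.006,0,0,0,0, 0,0.004,0,0,0,0, 0,0.004,0,0,0,0, 0,0.002,0,0,0,0, 0,0,0,0,0,0]'
python3 - <<'E'
from h import *
for c in ["wrist","scene"]:
  manip.camera(c)
  for n in ["amber_block","blue_block","tote"]:
    print(c,n,[(r["confidence"],np.round(at_z(c,r["at"],0 if n=="tote" else .009),4)) for r in manip.tip_of(n,c)[:1]])
E
```

```text
time: 21.8
eef_pos: [0.6252, -0.0242, 0.0398]
tcp_rot: [[-0.005, 1.0, 0.0], [1.0, 0.005, -0.0], [-0.0, 0.0, -1.0]]
force: [0.4, -5.8, 3.8]
finger_gap: 0.026
gripper_force: 3.2
wrist [(0.85, array([0.6252, 0.0144, 0.012 ]))]
scene [(0.33, array([ 0.5265, -0.4341,  0.012 ]))]
time: 23.0
eef_pos: [0.6244, 0.0604, 0.0388]
tcp_rot: [[-0.005, 1.0, -0.002], [1.0, 0.005, 0.001], [0.001, -0.002, -1.0]]
force: [1.6, -4.0, 2.5]
finger_gap: 0.0261
gripper_force: 1.9
time: 23.75
eef_pos: [0.6251, 0.0834, 0.0395]
tcp_rot: [[-0.005, 1.0, -0.0], [1.0, 0.005, 0.0], [0.0, -0.0, -1.0]]
force: [-0.4, -2.1, 0.8]
finger_gap: 0.0259
gripper_force: 1.0
wrist amber_block [(0.69, array([0.622 , 0.1175, 0.009 ]))]
wrist blue_block [(0.83, array([0.5346, 0.1248, 0.009 ]))]
wrist tote [(0.57, array([0.5354, 0.1678, 0.    ]))]
scene amber_block [(0.61, array([0.6331, 0.1192, 0.009 ]))]
scene blue_block [(0.86, array([0.5301, 0.1197, 0.009 ]))]
scene tote [(0.56, array([0.5399, 0.1693, 0.    ]))]
```

Amber is at tote y ≈ -0.049, so both are inside with about 25 mm of margin. Backing off and making the final check.

```bash
python3 -m pendant '[0,-0.006,0,0,0,0, 0,-0.012,0,0,0,0, 0,0,0.04,0,0,0, 0,0,0.05,0,0,0, -0.04,0,0.04,0,0,0, -0.06,0,0.01,0,0,0, -0.05,-0.02,0,0,0,0, 0,0,0,0,0,0]'
python3 - <<'E'
from h import *
print(np.round(manip.read_state()["eef_pos"],3))
im=manip.camera("scene");cv2.imwrite("pics/s8.png",im)
for n in ["cover","amber_block","blue_block","stone","tote"]:
    print(n,[(r["confidence"],np.round(at_z("scene",r["at"],{"tote":0,"cover":.004,"stone":.012}.get(n,.009)),4)) for r in manip.tip_of(n,"scene")[:1]])
E
```

```text
time: 25.15
eef_pos: [0.4712, 0.0445, 0.178]
tcp_rot: [[-0.003, 1.0, -0.003], [1.0, 0.003, 0.0], [0.0, -0.003, -1.0]]
force: [1.4, -0.2, -0.2]
finger_gap: 0.0261
gripper_force: 0.0
[0.471 0.045 0.178]
cover [(0.84, array([ 0.517 , -0.4421,  0.004 ]))]
amber_block [(0.73, array([0.6314, 0.1154, 0.009 ]))]
blue_block [(0.92, array([0.5246, 0.1207, 0.009 ]))]
stone [(0.62, array([ 0.451 , -0.1019,  0.012 ]))]
tote [(0.89, array([0.5452, 0.1666, 0.    ]))]
```

View pics/s8.png

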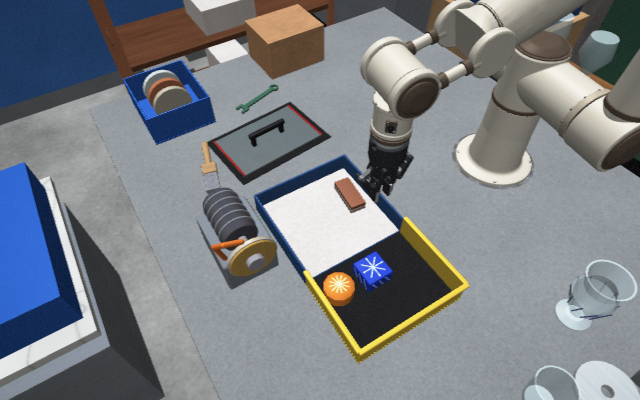

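The scene shows the cover centred on the mat at (268,142). Both blocks are flat in the tote past its mouth, amber (340,289) and blue (374,269). The stone is unmoved at (350,193), and the robot is clear.

```bash
python3 -c "
from station import manip
print(manip.close_job())"
```

```text
the job is handed in; nothing more can be done
None
```

I handed the job in at about 25 s on the robot's clock: the cover is flat and centred on the mat, and both crystal blocks are inside the tote, about 25 mm past the limit. The stone looks unmoved in the tray and the robot is clear of everything. My first grasp closed on nothing and was redone about 9 mm lower, and no verdict came back.

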